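Release and hook out a logger's battery cartridge

TASK

Take the battery cartridge out of the data logger: nudge the flush lock slide in its top outward by its small ridge until it snaps over into its open position, then hook the cartridge with the cranked pick and drag it out of its bay until it lies flat on the bench, clear of the logger. Lay the pick down on the bench, touching neither of them; press gently throughout and leave the other things on the bench where they are.

Things in the scene. Friction and masses are not known exactly. Their poses are not given: they have to be found in the camera images.
- logger: grey die-cast data logger screwed to the bench (it cannot move), 120 (x) x 104 (y) x 34 mm (z), with four screw ears out to y = +-66 mm, 8 mm high. Origin: centre of its underside. Battery bay open in the -x end face, bay floor 3 mm above the bench, no sill. Rubber corner guards 2 mm proud; capped sockets on the +x end. Its top, z = 34 mm, is flat and rigid
- pick_slot (a point): middle of the pick slot in the logger's top, at top level (logger x = -44, y = 0, z = 34 mm): 15 mm wide (y), running through the 7 mm thick top from the -x edge (x = -60) to x = -28 mm; the cartridge shows below. Axes as the logger's; the cartridge comes out along -x
- lock_ridge (a point): middle of the top of the ridge on the bare metal lock slide: 14 mm long (logger x), 4 mm thick (y), 2.4 mm proud of the slide's plate, which is 17 x 14 mm and flush with the logger's top. Locked, it is at logger x = -5, y = 32, z = 36.4 mm; it moves with the slide. The plate's window spans y = 24 to 48 mm; the top from there to y = -52 is plain and can be touched to find its height
- lock_slide (a joint): travel of the lock slide along logger +y (outward, away from the case's middle), m: 0 locked, 0.008 open, with end stops. An over-centre detent resists with up to about 8 N before the middle (0.004); past it, it snaps the slide on to the other end. Locked, its tongue stands in a notch in the cartridge's side and bars its way; it is clear of it from 0.0065 on
- cartridge: black battery cartridge 66 (x) x 57 (y) x 22 mm (z), about 0.16 kg, loose in the bay with 1 mm play at each side. Origin: centre of its underside; axes as the logger's while in the bay, where it sits at logger x = -27 mm on the 3 mm floor, its -x end flush with the logger's end face. It must travel at least 71 mm to be clear
- cartridge_pocket (a point): pull pocket in the cartridge's top face, at that face's level (in the bay 25 mm above the bench, 9 mm below the logger's top): reaches from 8 mm before (-x) to 8 mm behind this point, 16 mm wide (y), 12 mm deep, open upward under the pick slot. Its -x wall, 14 mm thick, is what the hook pulls on
- pick: hooked pick, about 0.07 kg, lying on its wooden handle: x = -40 to 36, 14 wide (y), 18 mm high, steel ferrule to x = 42. Origin: on the handle's underside; +x points to the hook. The wire, 4 mm thick, leaves the ferrule 9 mm high, cranks up to z = 40 mm between x = 57 and 74, runs level to x = 100 mm and bends straight down, ending at z = 2 mm
- pick_tip (a point): lower end of the pick's hook (pick x = 100, z = 2 mm); the upright wire above it is 4 mm thick and 36 mm long up to the underside of the level part; axes as the pick's
- pick_grip (a point): where to grip the pick's handle from above, fingers closing along the pick's y on its 14 mm width: pick x = 10 mm, 9 mm above the handle's underside
- screwdriver: screwdriver with a red handle, 190 mm long, 28 mm thick, lying at the front edge of the bench; leave it alone. Origin: centre of its underside
- hex_key: black L-shaped hex key, 93 x 31 x 6 mm, lying flat near the pick; leave it alone. Origin: centre of its underside
- rotor_a: turned grey rotor, 54 mm across and 54 mm tall, standing on its flange to the right of the pick; leave it alone. Origin: centre of its underside
- ring_gauge: flat steel ring, 55 mm across, 16 mm high, near that rotor; leave it alone. Origin: centre of its underside
- feeler_block: wooden block with a row of steel gauge pieces, 70 x 40 x 43 mm, at the front of the bench, right of the screwdriver; leave it alone. Origin: centre of its underside

How it is judged:
By the outcome, as a careful person would: the job done as asked, in the order asked, and still so for the second after the job is handed in, with the robot touching nothing.
It also fails if it takes over 64 s, if anything falls off the work surface, if the arm or the gripper's body presses on something with over 40 N, if the wrist force passes 120 N, or if a joint passes its speed limit or range.

ROBOT

A 6-joint arm with a two-finger parallel gripper is mounted at the origin on a cart in front of the work surface, level with it; the furniture and walls round the work are solid. World frame = base frame: x ahead of the robot, y to its left, z up, the work surface at z = 0. Lengths are in m, angles in rad, forces in N, time in s.
With the tool pointing down it reaches from about 0.375 to 0.9 m from the base axis. Payload 3.1 kg.
Tool frame: the origin (TCP) lies midway between the tips of the shut fingers; the grasp point (between the pads) lies 19 mm behind it; z points along the fingers, y is the line along which they close (so a half turn about z gives the same grasp; the last joint's range is limited). The gripper opens to 85 mm and grips with 20 to 120 N. Pads are 22 mm wide; open, the fingers measure 114 mm over their backs; the gripper's body (76 mm by 85 mm) begins 54 mm behind the grasp point. The pads swing forward as they close: fully open they stand 13 mm farther back than shut.
Start: joints at [-1.433, 0.527, 1.433, -0, 1.181, -0.178], TCP at [0.194, -0.594, 0.231] pointing down, gripper open.
Joint ranges: [-3.08, 3.08], [-0.75, 2.2], [0.22, 2.44], [-1.43, 4.57], [0, 2.65], [-2.85, 2.85]. Speed limits (rad/s): [2.79, 2.79, 3.14, 3.14, 3.14, 3.14].

INTERFACE

Orientations are given as a unit quaternion [x, y, z, w].
In Python, from station import manip gives the robot as it stands.
- The arm moves only by the tool step_arm, never from a script. Its argument "targets" is text: rows parted by semicolons, each of 4 numbers parted by spaces: the shift along the tool's x, y, z in mm, then the turn about the tool's z in degrees. A call has 1 to 12 rows; each row is the pose to reach, as a shift and turn from the pose commanded when the call began, along the tool's axes at that moment; what a row does not reach only later rows make up. A row lasts 1/10 s, in which the tool goes at most 50 mm and 8.59 degrees, less where a joint would pass 70% of its speed; a pose out of reach is approached as far as the arm can. A call with a gripper value outside its range is refused whole. "gripper" is the closure, from 0 (fully open) to 1 (shut), set as the call begins (left out, the last holds). The fingers move at their own pace and stop on an object; "squeeze" is the grip in N (left out, the last holds). Time passes only in rows, so rows that repeat a pose let the fingers close. It gives the time, the measured TCP pose, the force, the opening and the grip force at its end, in the units of the state.
- manip.sense(): the state, without advancing time (a new reading comes with each control period).
- manip.snapshot(name): name is "scene" or "side" or "wrist"; returns the picture (400x640x3 uint8, red, green, blue); there is no depth.
- manip.get_calibration(name): a dict with "fov_y" (degrees; the focal length in pixels is half the picture's height over the tangent of half this angle, whatever the lens; pixels are square), "cx", "cy" (the principal point, pixels), "k1" (the pictures are not rectified: a ray, as slopes to the right and down, at radius r is drawn at 1 + k1 r^2 times it, then the intrinsics apply), "extrinsics" (4x4, takes a point from camera to world coordinates); the wrist camera has in their place "tool_from_camera" (4x4, takes a point from camera to tool coordinates, whose origin is the TCP and whose axes are the flange's). Camera axes: x right, y down, z forward; pixel columns grow to the right and rows downward; lengths in m; the calibration is good to about 2 mm. A picture is of the moment at which its call begins: read the wrist's pose just before it. get_calibration takes no time and is no camera call.
- manip.sign_off(): hands the job in; it is judged then, once.
Trained networks look in the newest picture that a camera, given by its name, has taken for a name from the list of things; names that differ only in an ending like _2 or _b are one class to them, and where a whole thing is asked for, a point or a joint stands for the part that bears it (a point fixed in the world has none). Each returns a list of dicts, best first, with "p" (0 to 1); they miss things now and then, are a little off and sometimes report something else, mostly with a low value. They report only what shows in the picture. A call takes as long as a camera call.
- manip.recognise(camera, query): "position" ([column, row] in pixels, amid what is visible of it).
- manip.masks_of(camera, query): "pixels" (400x640 bool, what is visible of it) and "position" ([column, row] in pixels, amid what is visible of it).
- manip.mark_of(camera, query): "position" ([column, row] in pixels: a listed point, or the origin of a listed thing).
The state is a dict: "t": time; "q": joint angles; "qd": joint speeds; "tau": joint torques, N m; "tcp_pos": TCP position; "tool_rot": TCP orientation; "force": force on the tool from outside, world axes, zero at the start; "ft_torque": the same for the moment, N m; "finger_gap": opening from 0.0 (shut) to 1.0 (fully open); "gripper_force": force on a finger pad.
Only numpy, scipy, OpenCV 4.12 (cv2) and the standard library are available. Lean on these libraries where they do the work, as an engineer would, in place of code of your own. Each camera call takes 0.05 s, during which the arm holds its last target. There are 200 camera calls.

## Working session

There is one attempt and no reset: what is moved stays moved. The work goes in short steps, Python scripts to look and compute and a tool call to move; the robot and the scene stay as the last step left them, time stands still between calls to the robot, and variables do not carry over. Pictures are saved under pics/ and viewed, at most 10 in all, crops included, and the job is handed in when it is done.

Besides the shell and the picture viewer there is one more tool, called after "Call:" in YAML: its name, and indented under it one key for each argument. step_arm: Moves the arm, as the interface text tells. Its arguments: {"type":"object","properties":{"targets":{"type":"string"},"gripper":{"type":"number"},"squeeze":{"type":"number"}},"required":["targets"]}

```bash
mkdir -p pics
cat > h.py <<'E'
import numpy as np, cv2, json
from scipy.spatial.transform import Rotation as R
from station import manip
def cam(name):
    c=manip.get_calibration(name); f=200/np.tan(np.radians(c["fov_y"])/2)
    if name=="wrist":
        s=manip.sense(); T=np.eye(4); T[:3,:3]=R.from_quat(s["tool_rot"]).as_matrix(); T[:3,3]=s["tcp_pos"]
        E=T@np.array(c["tool_from_camera"])
    else: E=np.array(c["extrinsics"])
    return dict(f=f,cx=c["cx"],cy=c["cy"],k=c["k1"],E=E)
def ray(c,p):
    d=np.array([(p[0]-c["cx"])/c["f"],(p[1]-c["cy"])/c["f"]]); u=d.copy()
    for _ in range(30): u=d/(1+c["k"]*(u@u))
    v=c["E"][:3,:3]@np.array([u[0],u[1],1]); return c["E"][:3,3],v
def atz(c,p,z):
    o,v=ray(c,p); return o+v*(z-o[2])/v[2]
def proj(c,X):
    x=np.linalg.inv(c["E"])@np.append(X,1); u=x[:2]/x[2]; u=u*(1+c["k"]*(u@u)); return u*c["f"]+[c["cx"],c["cy"]]
def snap(name,fn=None):
    c=cam(name); im=manip.snapshot(name)
    if fn: cv2.imwrite("pics/"+fn,cv2.cvtColor(np.asarray(im),cv2.COLOR_RGB2BGR))
    return c,np.asarray(im)
def marks(name,c,qs):
    for q,z in qs:
        for r in manip.mark_of(name,q)[:2]:
            print(name,q,round(r["p"],2),np.round(r["position"],1),np.round(atz(c,r["position"],z),4))
E
python3 - <<'E'
from h import *
s=manip.sense(); print(s["t"],s["tcp_pos"],s["tool_rot"])
Q=[("logger",0),("pick_slot",.034),("lock_ridge",.0364),("cartridge_pocket",.025),("pick",0),("pick_tip",.002),("pick_grip",.009),("screwdriver",0),("hex_key",0),("rotor_a",0),("ring_gauge",0),("feeler_block",0)]
for n in ["scene","side"]:
    c,im=snap(n,n+"0.png"); print(c["E"][:3,3]); marks(n,c,Q)
E
```

```text
0.0 [ 0.19405135 -0.59334962  0.23033057] [ 9.87559724e-01  1.57240542e-01  2.26714376e-05 -1.09656944e-03]
[-0.2441404  -0.63705326  0.38033878]
scene logger 0.72 [318.2 203.5] [ 0.5727 -0.2174 -0.    ]
scene pick_slot 0.96 [303.4 192.5] [ 0.5497 -0.1858  0.034 ]
scene lock_ridge 0.18 [331.5 236. ] [ 0.3555 -0.3582  0.0364]
scene cartridge_pocket 0.31 [364.7 270.6] [ 0.2836 -0.4556  0.025 ]
scene pick 0.61 [258.6 213.2] [ 0.4501 -0.1118  0.    ]
scene pick 0.21 [260.1 211.1] [ 0.4626 -0.1075  0.    ]
scene pick_grip 0.61 [259.7 212. ] [ 0.4409 -0.1224  0.009 ]
scene screwdriver 0.81 [279.  249.3] [ 0.3181 -0.2568  0.    ]
scene hex_key 0.63 [232.  227.1] [ 0.3576 -0.103   0.    ]
scene rotor_a 0.57 [328.6 234.5] [ 0.4227 -0.3198  0.    ]
scene rotor_a 0.5 [256.9 211. ] [ 0.4595 -0.0998  0.    ]
scene ring_gauge 0.92 [322.5 248.1] [ 0.362  -0.3349  0.    ]
scene feeler_block 0.94 [365.6 270. ] [ 0.3233 -0.4437  0.    ]
[0.21189933 0.39628927 0.58353839]
side logger 0.76 [272.1 232.1] [ 0.564  -0.2173  0.    ]
side logger 0.39 [265.3 232. ] [ 0.5757 -0.2125  0.    ]
side pick_slot 0.5
[... 241 characters left out ...]
.32 [398.2 225.4] [ 0.3534 -0.3308  0.    ]
side pick_tip 0.75 [329.6 252.1] [ 0.4442 -0.2066  0.002 ]
side pick_grip 0.58 [301.2 293.6] [ 0.4458 -0.0904  0.009 ]
side pick_grip 0.51 [255.6 217.5] [ 0.6074 -0.2338  0.009 ]
side screwdriver 0.87 [404.3 257.5] [ 0.3188 -0.2477  0.    ]
side hex_key 0.57 [359.6 312.3] [ 0.3497 -0.098   0.    ]
side hex_key 0.32 [303.2 295.4] [ 0.4448 -0.0958  0.    ]
side rotor_a 0.9 [363.8 220.6] [ 0.4185 -0.3185  0.    ]
side rotor_a 0.43 [327.6 251.2] [ 0.4492 -0.2095  0.    ]
side ring_gauge 0.78 [399.  223.5] [ 0.3535 -0.3371  0.    ]
side ring_gauge 0.32 [303.2 283.1] [ 0.4562 -0.1207  0.    ]
side feeler_block 0.82 [425.5 196.6] [ 0.3269 -0.4457  0.    ]
```

Run:
```python
from h import *
im=cv2.imread("pics/side0.png")[160:360,200:460]; cv2.imwrite("pics/side0c.png",cv2.resize(im,None,fx=3,fy=3,interpolation=cv2.INTER_CUBIC)[:600])
```

```text
(no output)
```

View pics/side0c.png

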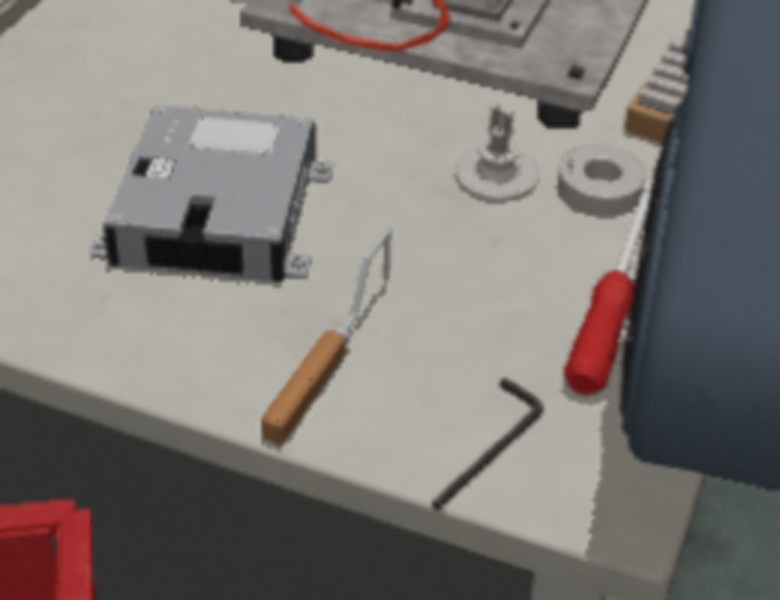

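The side view shows the logger with its bay facing the robot's left, the lock ridge near (252,216) and the slot near (266,231). The pick runs from about (290,305) to a hook at about (329,245), and the fixture behind the rotor stays out of the way. I'll go above the work for a wrist view.

Call:
step_arm:
  targets: "394 -285 -90 0;394 -285 -90 0;394 -285 -90 0;394 -285 -90 0;394 -285 -90 0;394 -285 -90 0;394 -285 -90 0;394 -285 -90 0;394 -285 -90 0;394 -285 -90 0;394 -285 -90 0;394 -285 -90 0"

```text
t: 2.5
tcp_pos: [0.4805, -0.1999, 0.3216]
tool_rot: [0.987, 0.159, 0.0, 0.0]
force: [0.0, 0.4, 0.7]
finger_gap: 0.998
gripper_force: 0.0
```

Run:
```python
from h import *
s=manip.sense(); print(s["t"],s["tcp_pos"],s["tool_rot"],np.abs(s["qd"]).max())
Q=[("logger",0),("pick_slot",.034),("lock_ridge",.0364),("cartridge_pocket",.025),("pick",0),("pick_tip",.002),("pick_grip",.009),("hex_key",0)]
n="wrist"
c,im=snap(n,n+"1.png"); print(manip.get_calibration(n)["tool_from_camera"]); marks(n,c,Q)
c,im=snap("side"); marks("side",c,Q)
```

```text
2.5 [ 0.48053592 -0.1999346   0.32156196] [9.87324692e-01 1.58712801e-01 3.73510510e-05 4.45184530e-04] 0.04933804250825597
[[-1.09215260e-03 -9.60177959e-01 -2.79386999e-01  7.10044021e-02]
 [ 9.99999384e-01 -9.93054216e-04 -4.96240562e-04  4.45041625e-04]
 [ 1.99032813e-04 -2.79387368e-01  9.60178452e-01 -1.43174224e-01]
 [ 0.00000000e+00  0.00000000e+00  0.00000000e+00  1.00000000e+00]]
wrist logger 0.61 [357.7  95.4] [ 0.5674 -0.2232  0.    ]
wrist pick_slot 0.61 [325.1  92.7] [ 0.5565 -0.1807  0.034 ]
wrist lock_ridge 0.73 [358.3  69.5] [ 0.5943 -0.2102  0.0364]
wrist lock_ridge 0.39 [250.8 152.1] [ 0.4574 -0.1131  0.0364]
wrist cartridge_pocket 0.76 [330.9  93.5] [ 0.558 -0.188  0.025]
wrist pick 0.63 [250.3 148.3] [ 0.4546 -0.1056  0.    ]
wrist pick_tip 0.59 [318.9 175.6] [ 0.4478 -0.208   0.002 ]
wrist pick_grip 0.97 [254.6 152.5] [ 0.4526 -0.114   0.009 ]
wrist hex_key 0.72 [231.6 213.2] [ 0.3537 -0.1039  0.    ]
side logger 0.81 [273.  231.4] [ 0.5634 -0.2198  0.    ]
side logger 0.42 [254.2 215.9] [ 0.6186 -0.2471  0.    ]
side pick_slot 0.64 [264.9 229.2] [ 0.5588 -0.1836  0.034 ]
side lock_ridge 0.61 [364.6 217.5] [ 0.4073 -0.2832  0.0364]
side lock_ridge 0.6 [256.  218.7] [ 0.5862 -0.201   0.0364]
side cartridge_pocket 0.69 [425.6 198.5] [ 0.3203 -0.4033  0.025 ]
side cartridge_pocket 0.58 [265.3 230.2] [ 0.5625 -0.1908  0.025 ]
side pick 0.58 [301.4 292.1] [ 0.4505 -0.1012  0.    ]
side pick_tip 0.66 [330.6 253.8] [ 0.4409 -0.2032  0.002 ]
side pick_grip 0.67 [305.9 283.7] [ 0.4479 -0.1133  0.009 ]
side hex_key 0.76 [360.3 309. ] [ 0.3509 -0.1049  0.    ]
side hex_key 0.66 [265.6 231.3] [ 0.5762 -0.2145  0.    ]
```

View pics/wrist1.png

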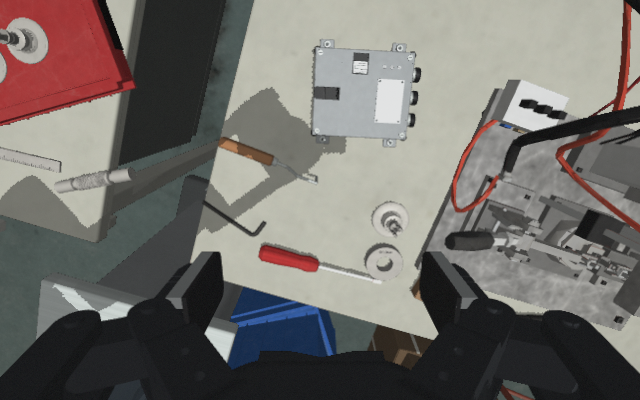

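The wrist view shows the logger centred near (365,93), with its slot at (325,93) and ridge at (359,69). The pick runs from (220,138) to a hook at (315,180), close to the bench's left edge. Tool x already lies along the logger's +y, so I'll go lower for a precise fix.

Call:
step_arm:
  targets: "40 8 120 0;40 8 120 0;40 8 120 0;40 8 120 0;40 8 120 0;40 8 120 0"

```text
t: 4.0
tcp_pos: [0.5214, -0.1966, 0.2032]
tool_rot: [0.988, 0.157, 0.001, 0.001]
force: [0.4, 0.2, 0.1]
finger_gap: 0.998
gripper_force: 0.0
```

Run:
```python
from h import *
s=manip.sense(); print(s["t"],s["tcp_pos"],s["tool_rot"],np.abs(s["qd"]).max())
Q=[("logger",0),("pick_slot",.034),("lock_ridge",.0364),("cartridge_pocket",.025),("pick",0),("pick_tip",.002),("pick_grip",.009)]
n="wrist"
c,im=snap(n,n+"2.png"); marks(n,c,Q)
for q in ["lock_ridge","logger","pick"]:
    for r in manip.masks_of(n,q)[:1]:
        m=r["pixels"].astype(np.uint8); print(q,r["p"],m.sum(),cv2.minAreaRect(cv2.findNonZero(m)))
print("edge L",[np.round(atz(c,p,0),3) for p in [(100,100),(100,200)]], c["f"])
cv2.imwrite("pics/w2c.png",cv2.cvtColor(im,cv2.COLOR_RGB2BGR))
```

```text
4.0 [ 0.52137998 -0.19664344  0.20315056] [0.98755909 0.15723971 0.00119078 0.00113515] 0.013840771365736798
wrist logger 0.63 [359.3 136.1] [ 0.5666 -0.224   0.    ]
wrist pick_slot 0.96 [317.4 136.1] [ 0.5568 -0.1823  0.034 ]
wrist pick_slot 0.55 [333.9 133.3] [ 0.5639 -0.196   0.034 ]
wrist cartridge_pocket 0.84 [322.6 135.6] [ 0.5578 -0.1871  0.025 ]
wrist pick 0.84 [223.9 201.6] [ 0.4553 -0.1084  0.    ]
wrist pick 0.49 [312.7 339.2] [ 0.3158 -0.2535 -0.    ]
wrist pick_tip 0.59 [305.8 235.2] [ 0.4461 -0.2042  0.002 ]
wrist pick_grip 0.95 [226.9 208.7] [ 0.452 -0.115  0.009]
lock_ridge 0.79 275 ((362.5, 102.5), (15.0, 17.0), 90.0)
logger 0.74 15352 ((369.7687072753906, 131.65603637695312), (142.50460815429688, 132.5037078857422), 2.6324350833892822)
pick 0.63 1512 ((243.9354248046875, 218.46388244628906), (140.93902587890625, 19.43954849243164), 22.09423065185547)
edge L [array([0.521, 0.035, 0.   ]), array([0.415, 0.021, 0.   ])] 335.0048543658647
```

View pics/wrist2.png

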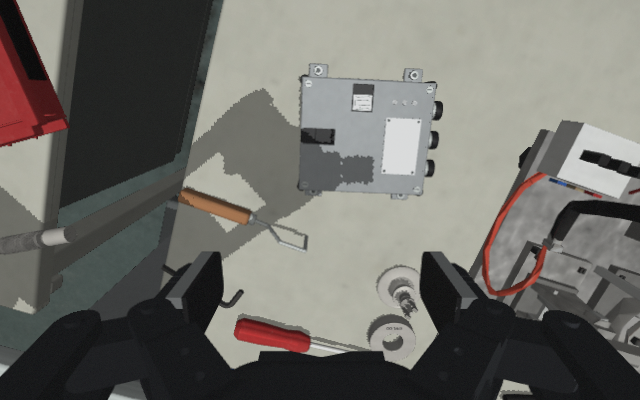

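Run:
```python
from h import *
im=cv2.imread("pics/wrist2.png")
a=cv2.resize(im[55:205,285:450],None,fx=4,fy=4,interpolation=cv2.INTER_CUBIC)
cv2.imwrite("pics/w2l.png",a)
c=cam("wrist")
for z,ps in [(0,[(220,10),(200,110),(165,290)])]:
    print([np.round(atz(c,p,z)[:2],3) for p in ps])
```

```text
[array([ 0.635, -0.06 ]), array([ 0.541, -0.062]), array([ 0.327, -0.067])]
```

View pics/w2l.png

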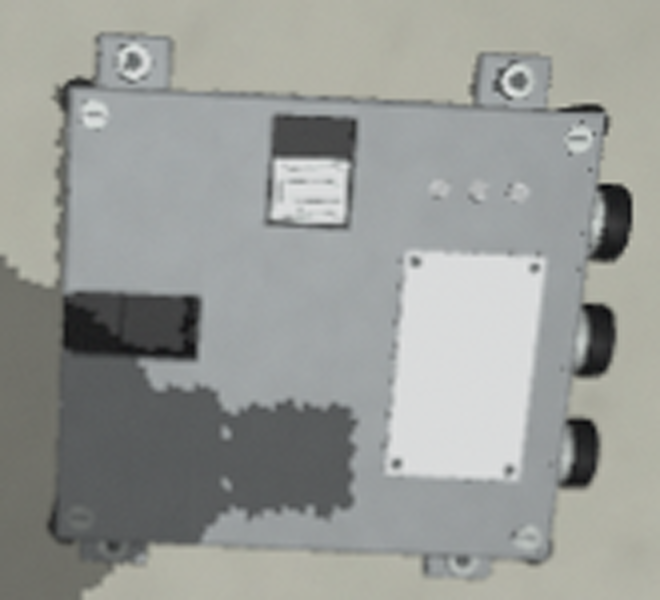

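```bash
cat >> h.py <<'E'
def logger_to_world(P,x,y): 
    a=P[2]; return np.array([P[0]+x*np.cos(a)-y*np.sin(a),P[1]+x*np.sin(a)+y*np.cos(a)])
def move(target,yaw=None,z=None):
    "shift (mm) in tool axes and turn to bring TCP to target xyz, tool-x yaw (rad)"
    s=manip.sense(); Rm=R.from_quat(s["tool_rot"]).as_matrix(); d=Rm.T@(np.array(target)-s["tcp_pos"])*1e3
    y0=np.arctan2(Rm[1,0],Rm[0,0]); t=0 if yaw is None else -np.degrees((yaw-y0+np.pi)%(2*np.pi)-np.pi)
    print("move",np.round(d,1),"turn",round(t,1),"yaw now",round(np.degrees(y0),2),"tcp",np.round(s["tcp_pos"],4),"t",s["t"])
E
python3 - <<'E'
from h import *
from scipy.optimize import least_squares
c=cam("wrist")
L=[(-60,52),(60,52),(60,-52),(-60,-52),(-28,7.5),(-28,-7.5),(-60,7.5),(-60,-7.5),(-13.5,48),(3.5,48),(-13.5,24),(3.5,24)]
P=[(70,88),(604,108),(552,553),(58,537),(200,297),(196,357),(65,295),(62,352),(275,115),(357,120),(267,226),(349,228)]
W=np.array([atz(c,np.array(p)/4+[285,55],.034)[:2] for p in P]); L=np.array(L)/1e3
f=lambda v:np.ravel([logger_to_world(v,*(l*v[3]))-w for l,w in zip(L,W)])
r=least_squares(f,[.567,-.223,-1.25,1.],x_scale=[.01,.01,.1,.01]); print(r.x,np.degrees(r.x[2]),np.round(f(r.x).reshape(-1,2)*1e3,1).tolist())
np.save("L.npy",r.x[:3]); v=r.x
print("ridge",logger_to_world(v,-.005,.032),"slot",logger_to_world(v,-.044,0),"q6",manip.sense()["q"][5])
move(np.append(logger_to_world(v,-.005,.011),.060),v[2]+np.pi/2)
E
```

```text
[ 0.56766375 -0.22371241 -1.29282204  0.98493917] -74.07324633068096 [[0.0, 0.3], [-0.2, -0.2], [-0.8, 0.3], [-0.2, -0.5], [0.5, -0.5], [-0.4, -1.0], [1.0, 0.4], [-0.6, -0.5], [0.2, -0.2], [0.2, 1.2], [0.5, -0.5], [-0.3, 1.2]]
ridge [ 0.59706333 -0.21012328] slot [ 0.55558979 -0.18140142] q6 0.6941302084706649
move [ 47.3  36.4 141.4] turn 2.2 yaw now 18.09 tcp [ 0.5206 -0.196   0.2014] t 4.55
```

Call:
step_arm:
  targets: "47 37 60 2.2;47 37 110 2.2;47 37 135 2.2;47 37 135 2.2;47 37 135 2.2;47 37 135 2.2;47 37 135 2.2"
  gripper: 1
  squeeze: 30

```text
t: 5.25
tcp_pos: [0.5783, -0.2174, 0.0701]
tool_rot: [0.99, 0.138, 0.002, 0.002]
force: [-0.5, -0.2, 0.4]
finger_gap: -0.0
gripper_force: 0.0
```

Run:
```python
from h import *
v=np.load("L.npy"); s=manip.sense(); print(s["force"],s["ft_torque"])
c,im=snap("wrist","wrist3.png"); marks("wrist",c,[("lock_ridge",.0364),("pick_slot",.034),("logger",0)])
cc,_=snap("side","side3.png"); print(proj(cc,s["tcp_pos"]))
move(np.append(logger_to_world(v,-.005,.011),.036),v[2]+np.pi/2)
a=cv2.imread("pics/wrist3.png"); b=cv2.imread("pics/side3.png")[180:260,220:320]
cv2.imwrite("pics/v3.png",np.vstack([a[:,80:560],cv2.resize(b,(480,384))[150:350]]))
```

```text
[-0.50762503 -0.22699447  0.37731126] [ 0.04436685  0.03456318 -0.01260084]
wrist lock_ridge 0.86 [314.2 197.8] [ 0.5954 -0.2091  0.0364]
wrist logger 0.81 [326.4 225.1] [ 0.5686 -0.2246  0.    ]
[263.0457795  199.73812994]
move [-0.2 -1.1 32.1] turn -0.0 yaw now 15.89 tcp [ 0.5773 -0.2169  0.0681] t 5.5
```

View pics/v3.png

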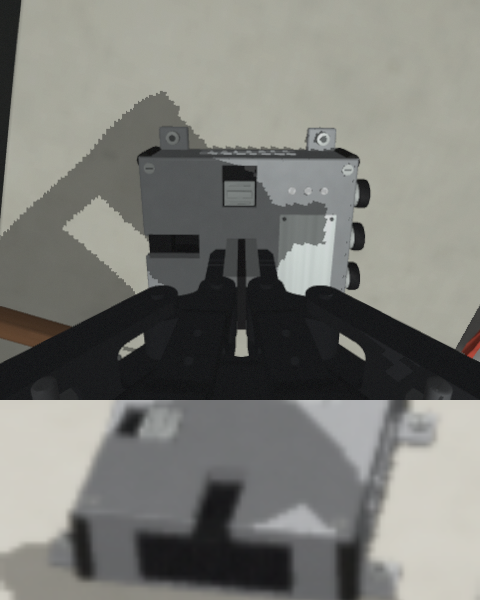

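The gripper is shut and sits squarely inboard of the ridge, with the window at about (319,185) and the finger tips at about (322,240) in the full image. Next I'll descend to touch the top.

Call:
step_arm:
  targets: "0 -1 15 0;0 -1 28 0;0 -1 30 0;0 -1 31 0;0 -1 31 0;0 -1 31 0"

```text
t: 6.1
tcp_pos: [0.5766, -0.2156, 0.0348]
tool_rot: [0.99, 0.138, 0.0, 0.0]
force: [0.3, 0.1, -1.0]
finger_gap: -0.001
gripper_force: 0.0
```

Call:
step_arm:
  targets: "0 0 0.5 0;0 0 0.5 0;0 0 0.5 0"

```text
t: 6.4
tcp_pos: [0.5766, -0.2156, 0.0348]
tool_rot: [0.99, 0.138, 0.0, 0.0]
force: [-0.2, 0.4, 0.6]
finger_gap: -0.003
gripper_force: 0.0
```

Call:
step_arm:
  targets: "0 0 0.5 0;0 0 0.5 0;0 0 0.5 0"

```text
t: 6.7
tcp_pos: [0.5765, -0.2155, 0.0343]
tool_rot: [0.99, 0.138, 0.0, -0.0]
force: [0.3, -0.2, 0.7]
finger_gap: -0.002
gripper_force: 0.0
```

Call:
step_arm:
  targets: "0 0 0.5 0;0 0 0.5 0;0 0 0.5 0"

```text
t: 7.0
tcp_pos: [0.5766, -0.2156, 0.0341]
tool_rot: [0.99, 0.138, 0.0, 0.0]
force: [-0.5, 0.8, 3.2]
finger_gap: 0.004
gripper_force: 1.6
```

Contact at about z = 34.1 mm with 3 N. I'll raise it 0.9 mm and push outward.

Call:
step_arm:
  targets: "0 0 -0.9 0;2 0 -0.9 0;4 0 -0.9 0;6 0 -0.9 0;7 0 -0.9 0;7.5 0 -0.9 0;8 0 -0.9 0;8.5 0 -0.9 0;9 0 -0.9 0;9.5 0 -0.9 0;9.5 0 -0.9 0"

```text
t: 8.1
tcp_pos: [0.5857, -0.213, 0.0347]
tool_rot: [0.99, 0.138, 0.0, 0.0]
force: [-0.3, 0.7, -0.1]
finger_gap: 0.004
gripper_force: 0.0
```

Call:
step_arm:
  targets: "0.5 0 0 0;1 0 0 0;1.5 0 0 0;2 0 0 0;2 0 0 0"

```text
t: 8.6
tcp_pos: [0.5866, -0.2126, 0.0346]
tool_rot: [0.99, 0.138, -0.001, -0.0]
force: [-4.0, -1.7, 1.2]
finger_gap: -0.002
gripper_force: 2.1
```

Call:
step_arm:
  targets: "0.5 0 0 0;1 0 0 0;1.5 0 0 0;1.5 0 0 0"

```text
t: 9.0
tcp_pos: [0.5869, -0.2125, 0.0346]
tool_rot: [0.99, 0.139, -0.002, -0.0]
force: [-6.3, -3.4, 2.9]
finger_gap: -0.003
gripper_force: 3.6
```

Call:
step_arm:
  targets: "0.5 0 0 0;1 0 0 0;1.5 0 0 0;1.5 0 0 0"

```text
t: 9.4
tcp_pos: [0.5905, -0.2116, 0.0347]
tool_rot: [0.99, 0.138, 0.0, -0.0]
force: [-0.2, -0.1, -0.3]
finger_gap: 0.0
gripper_force: 0.2
```

The force fell to zero and the tool jumped forward, so the slide has snapped over. Next I'll rise and go above the pick, turning to its orientation, then check both.

Call:
step_arm:
  targets: "0 0 -20 0;0 0 -60 -8;-20 -25 -100 -16;-50 -60 -110 -24;-80 -95 -110 -32;-107 -131 -110 -40;-107 -131 -110 -48;-107 -131 -110 -56;-107 -131 -110 -64;-107 -131 -110 -70.5;-107 -131 -110 -70.5;-107 -131 -110 -70.5"
  gripper: 0.5

```text
t: 10.6
tcp_pos: [0.4525, -0.1148, 0.1449]
tool_rot: [0.73, 0.684, 0.001, 0.001]
force: [-0.2, 0.7, -0.1]
finger_gap: 0.503
gripper_force: 0.0
```

Run:
```python
from h import *
v=np.load("L.npy"); s=manip.sense(); print(s["q"])
c,im=snap("wrist","wrist4.png"); marks("wrist",c,[("lock_ridge",.0364),("pick_slot",.034),("pick",0),("pick_grip",.009),("pick_tip",.002)])
for r in manip.masks_of("wrist","pick")[:1]:
    ys,xs=np.nonzero(r["pixels"]); print(r["p"],len(xs)); np.save("m.npy",r["pixels"])
c2,im2=snap("side","side4.png"); marks("side",c2,[("lock_ridge",.0364)])
move([.452,-.1145,.1],np.radians(86.5))
b=cv2.imread("pics/side4.png")[195:255,225:325]
cv2.imwrite("pics/v4.png",np.hstack([cv2.imread("pics/wrist4.png")[:,100:500],cv2.resize(b,(400,240),interpolation=cv2.INTER_CUBIC)[np.clip(np.arange(400),0,239)]]))
```

```text
[-4.89065530e-01  4.58985628e-01  1.90802016e+00  9.29808902e-04
  7.73045223e-01 -4.24283716e-01]
wrist lock_ridge 0.84 [506.2 286.8] [ 0.6055 -0.209   0.0364]
wrist pick_slot 0.64 [450.8 264. ] [ 0.5577 -0.1851  0.034 ]
wrist pick_slot 0.42 [448.4 283.1] [ 0.5565 -0.2032  0.034 ]
wrist pick 0.85 [320.8 169.9] [ 0.4533 -0.1042  0.    ]
wrist pick_grip 0.85 [316.8 182.1] [ 0.4492 -0.1128  0.009 ]
0.91 2005
side lock_ridge 0.47 [251.9 214.7] [ 0.5988 -0.2084  0.0364]
move [ 0.4  0.3 44.7] turn -0.1 yaw now 86.37 tcp [ 0.4517 -0.1149  0.1447] t 11.05
```

View pics/v4.png

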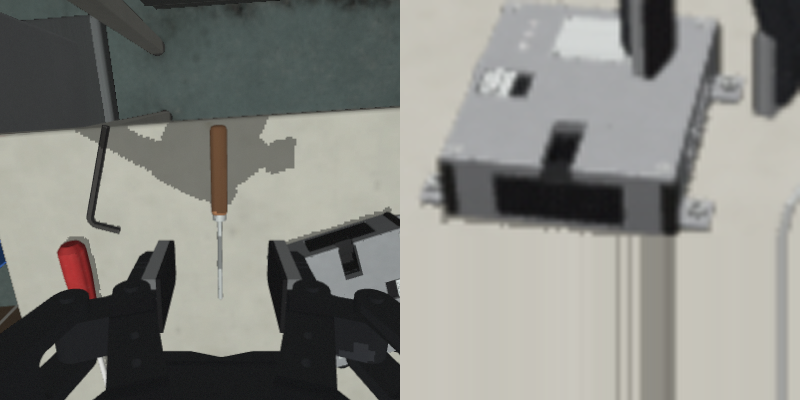

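The right-hand crop shows the dark gap now on the inner side of the ridge, so the lock is open. The wrist view shows the pick's handle from (318,126) to (319,214), parallel to the pads.

Run:
```python
from h import *
c=cam("wrist"); m=np.load("m.npy")
pts=[]
for r in range(135,205,5):
    xs=np.nonzero(m[r])[0]
    if len(xs): pts.append(atz(c,((xs.min()+xs.max())/2,r),.015)[:2]); 
pts=np.array(pts); print(np.round(pts[[0,-1]],4),"width rows",[int(m[r].sum()) for r in (140,170,200)])
d=pts[-1]-pts[0]; print("yaw",np.degrees(np.arctan2(d[1],d[0])))
print("rear",atz(c,(318,126),.018),"front",atz(c,(319,214),.018),"edge",atz(c,(400,125),0), "tip",atz(c,(320,297),.03))
ys=np.nonzero(m.any(1))[0]; print(ys.min(),ys.max())
```

```text
[[ 0.4525 -0.0724]
 [ 0.4492 -0.1271]] width rows [18, 17, 17]
yaw -93.3665706214376
rear [ 0.45256767 -0.06505481  0.018     ] front [ 0.44848934 -0.13862461  0.018     ] edge [ 0.52148618 -0.06999206  0.        ] tip [ 0.44460041 -0.21166873  0.03      ]
125 298
```

Call:
step_arm:
  targets: "0 -2 45 0;0 -2 90 0;0 -2 125 0;0 -2 140 0;0 -2 140 0;0 -2 140 0"

```text
t: 11.65
tcp_pos: [0.4498, -0.1149, 0.0047]
tool_rot: [0.729, 0.684, -0.0, -0.0]
force: [-0.3, -0.5, -0.5]
finger_gap: 0.501
gripper_force: 0.0
```

Call:
step_arm:
  targets: "0 0 0 0;0 0 0 0;0 0 0 0;0 0 0 0;0 0 0 0"
  gripper: 1
  squeeze: 35

```text
t: 12.15
tcp_pos: [0.4505, -0.1152, 0.006]
tool_rot: [0.729, 0.685, 0.0, 0.001]
force: [0.5, -0.3, 7.2]
finger_gap: 0.158
gripper_force: 36.3
```

The handle is gripped. I'll lift it, align it with the logger and hover with the hook over the slot.

Call:
step_arm:
  targets: "0 0 -10 0;0 0 -40 0;0 0 -75 0;5 20 -80 -5;10 45 -80 -10;15 70 -80 -15;19 81 -80 -19.3;19 81 -80 -19.3;19 81 -80 -19.3;19 81 -80 -19.3;19 81 -80 -19.3"

```text
t: 13.25
tcp_pos: [0.5306, -0.1009, 0.0847]
tool_rot: [0.604, 0.797, -0.0, -0.001]
force: [-0.4, 0.2, -0.9]
finger_gap: 0.153
gripper_force: 35.4
```

Run:
```python
from h import *
v=np.load("L.npy"); s=manip.sense(); print(s["tcp_pos"],s["force"],s["finger_gap"])
zt=s["tcp_pos"][2]-.004
c,im=snap("wrist","wrist5.png"); marks("wrist",c,[("pick_tip",zt),("pick_slot",.034),("cartridge_pocket",.025),("lock_ridge",.0364)])
c2,im2=snap("side","side5.png"); marks("side",c2,[("pick_tip",zt),("pick_slot",.034)])
c3,im3=snap("scene","scene5.png"); marks("scene",c3,[("pick_tip",zt),("pick_slot",.034)])
tip=np.append(logger_to_world(v,-.038,0),zt); print("exp tip",tip,[proj(k,tip).round(1) for k in (c,c2,c3)])
move(np.append(logger_to_world(v,-.128,0),.085),v[2]+np.pi)
p=proj(c2,tip).astype(int); print(p)
b=cv2.imread("pics/side5.png")[150:270,225:325]
cv2.imwrite("pics/v5.png",np.hstack([cv2.resize(cv2.imread("pics/wrist5.png")[150:390,230:430],(400,480)),cv2.resize(b,(400,480),interpolation=cv2.INTER_CUBIC)]))
```

```text
[ 0.53058867 -0.10089278  0.08470704] [-0.42017821  0.22888667 -0.94127515] 0.153219223768997
wrist pick_slot 0.95 [324.4 331.1] [ 0.5547 -0.1795  0.034 ]
wrist cartridge_pocket 0.96 [324.5 333.9] [ 0.5574 -0.1885  0.025 ]
wrist lock_ridge 0.55 [ 13.  310.2] [ 0.3474 -0.2199  0.0364]
side pick_slot 0.81 [268.3 229.5] [ 0.5529 -0.1852  0.034 ]
side pick_slot 0.22 [266.3 238.2] [ 0.545  -0.1629  0.034 ]
scene pick_tip 0.54 [301.6 173.4] [ 0.5637 -0.1737  0.0807]
scene pick_slot 0.73 [269.3 174.1] [ 0.641  -0.0174  0.034 ]
scene pick_slot 0.61 [303.4 190.4] [ 0.5634 -0.1781  0.034 ]
exp tip [ 0.55723623 -0.1871711   0.08070704] [array([325.7, 398.5]), array([265.1, 207.1]), array([304.9, 174.8])]
move [ 0.1  0.9 -0.3] turn -0.2 yaw now 105.69 tcp [ 0.5317 -0.1009  0.0847] t 13.8
[265 207]
```

View pics/v5.png

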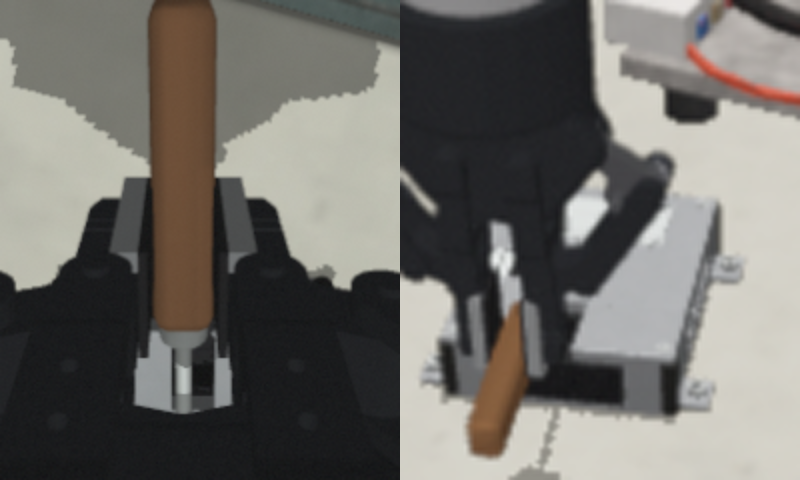

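Run:
```python
from h import *
v=np.load("L.npy"); s=manip.sense(); Rm=R.from_quat(s["tool_rot"]).as_matrix(); t=np.array(s["tcp_pos"])
def P(x,z): # pick coords mm -> world
    return t+Rm@np.array([-(x-10)/1e3,0,0])+np.array([0,0,(z-6)/1e3])
wire=[(42,9),(57,9),(74,40),(100,40),(100,2)]
out=[]
for n,f,(r0,r1,c0,c1) in [("wrist","wrist5.png",(290,370,285,365)),("side","side5.png",(170,250,215,295))]:
    c=cam(n); a=cv2.imread("pics/"+f); S=5
    b=cv2.resize(a[r0:r1,c0:c1],None,fx=S,fy=S,interpolation=cv2.INTER_NEAREST)
    T=lambda X:tuple(int(q) for q in (proj(c,X)-[c0-.5,r0-.5])*S)
    cv2.polylines(b,[np.array([T(P(*w)) for w in wire])],False,(0,255,0),1)
    sl=[np.append(logger_to_world(v,x/1e3,y/1e3),.034) for x,y in [(-60,7.5),(-28,7.5),(-28,-7.5),(-60,-7.5)]]
    cv2.polylines(b,[np.array([T(w) for w in sl])],True,(0,0,255),1); out.append(b)
out.append(cv2.resize(cv2.imread("pics/scene5.png")[140:220,260:340],(400,400)))
cv2.imwrite("pics/v6.png",np.hstack(out)[:, :800]); print(cam("wrist")["cx"])
```

```text
321.09745036743493
```

View pics/v6.png

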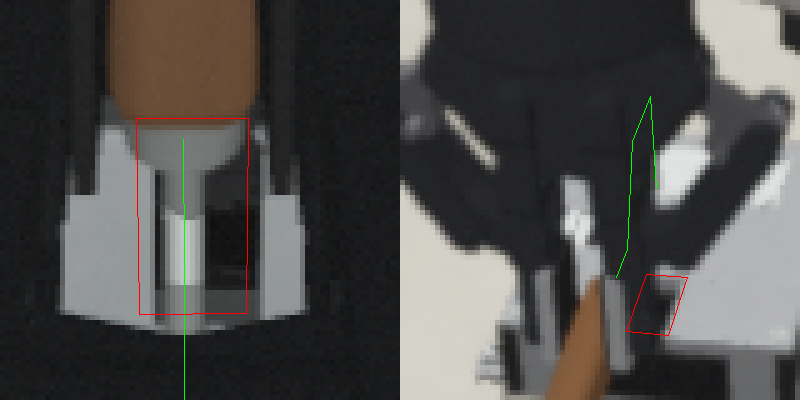

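Run:
```python
from h import *
s=manip.sense(); Rm=R.from_quat(s["tool_rot"]).as_matrix(); t=np.array(s["tcp_pos"])
def P(x,z,y=0): return t+Rm@np.array([-(x-10)/1e3,y/1e3,0])+np.array([0,0,(z-6)/1e3])
for n in ["wrist","side","scene"]:
    c=cam(n); print(n,[(x,z,proj(c,P(x,z)).round(1).tolist()) for x,z in [(-40,0),(-40,18),(36,18),(42,15),(42,9),(57,11),(74,42),(100,42),(100,2)]])
    im=cv2.imread(f"pics/{n}5.png"); h=cv2.cvtColor(im,cv2.COLOR_BGR2HSV)
    m=((h[...,0]>5)&(h[...,0]<18)&(h[...,1]>110)&(h[...,2]>50)).astype(np.uint8)
    k,l,st,ce=cv2.connectedComponentsWithStats(m)
    for i in range(1,k):
        if st[i,4]>60: print("  brown",st[i].tolist(),ce[i].round(1))
    print("  ring", manip.mark_of(n,"pick")[:1], manip.mark_of(n,"pick_grip")[:1])
```

```text
wrist [(-40, 0, [321.1, 146.8]), (-40, 18, [321.1, 153.1]), (36, 18, [321.3, 318.6]), (42, 15, [321.3, 325.4]), (42, 9, [321.3, 317.5]), (57, 11, [321.3, 345.8]), (74, 42, [321.4, 430.4]), (100, 42, [321.5, 473.7]), (100, 2, [321.4, 398.0])]
  brown [305, 148, 33, 167, 5033] [320.9 229.5]
  ring [{'position': [324.3, 228.6], 'p': 0.62}] [{'position': [320.3, 259.2], 'p': 0.56}]
side [(-40, 0, [245.7, 263.9]), (-40, 18, [244.7, 255.0]), (36, 18, [256.6, 222.9]), (42, 15, [257.6, 222.1]), (42, 9, [257.8, 225.0]), (57, 11, [259.9, 218.3]), (74, 42, [261.0, 196.9]), (100, 42, [264.5, 187.9]), (100, 2, [265.8, 207.1])]
  brown [243, 227, 14, 37, 286] [249.6 246.7]
  ring [{'position': [250.4, 248.5], 'p': 0.89}] [{'position': [254.8, 238.6], 'p': 0.56}]
scene [(-40, 0, [253.5, 172.7]), (-40, 18, [253.0, 166.2]), (36, 18, [280.7, 167.7]), (42, 15, [283.0, 169.0]), (42, 9, [283.1, 171.2]), (57, 11, [288.6, 170.7]), (74, 42, [294.6, 159.5]), (100, 42, [304.5, 160.0]), (100, 2, [304.8, 175.0])]
  brown [346, 259, 38, 16, 249] [363.8 267. ]
  ring [{'position': [268.1, 175.0], 'p': 0.78}] [{'position': [273.2, 170.5], 'p': 0.49}]
```

The relative wrist image shows the slot centre (about 326.5) lying roughly 3 mm to tool +y of the wire (about 321.8). The handle matches the model elsewhere. I'll shift by 2.5 mm and lower the hook with force checks.

Call:
step_arm:
  targets: "-1 2.5 0 0;-1 2.5 20 0;-1 2.5 35 0;-1 2.5 43 0;-1 2.5 48 0;-1 2.5 52 0;-1 2.5 54 0;-1 2.5 54 0"

```text
t: 14.9
tcp_pos: [0.5346, -0.1013, 0.0308]
tool_rot: [0.604, 0.797, 0.0, 0.0]
force: [0.5, -0.3, -0.3]
finger_gap: 0.15
gripper_force: 35.4
```

Call:
step_arm:
  targets: "0 0 3 0;0 0 6 0;0 0 9 0;0 0 11 0;0 0 11 0;0 0 11 0"

```text
t: 15.5
tcp_pos: [0.5344, -0.1012, 0.0196]
tool_rot: [0.604, 0.797, -0.0, -0.0]
force: [0.4, -1.0, -0.9]
finger_gap: 0.154
gripper_force: 35.4
```

Call:
step_arm:
  targets: "2 0 0 0;4 0 0 0;6 0 0 0;8 0 0 0;10 0 0 0;12 0 0 0;14 0 0 0;16 0 0 0;16 0 0 0"

```text
t: 16.4
tcp_pos: [0.5299, -0.0855, 0.0197]
tool_rot: [0.604, 0.797, 0.0, -0.0]
force: [-0.0, -0.0, -0.2]
finger_gap: 0.153
gripper_force: 35.4
```

Run:
```python
from h import *
s=manip.sense(); print(s["tcp_pos"],s["force"],s["ft_torque"])
c,_=snap("side","side7.png"); marks("side",c,[("cartridge",0.003),("cartridge_pocket",.025)])
c,_=snap("wrist","wrist7.png"); marks("wrist",c,[("cartridge",0.003)])
b=cv2.imread("pics/side7.png")[190:290,200:330]
cv2.imwrite("pics/v7.png",np.hstack([cv2.resize(b,(520,400),interpolation=cv2.INTER_CUBIC),cv2.resize(cv2.imread("pics/wrist7.png")[280:380,285:355],(280,400))]))
```

```text
[ 0.5299248  -0.08546716  0.01972468] [-0.03027345 -0.03399422 -0.21594596] [-0.00867408 -0.03887416  0.02438929]
side cartridge 0.44 [267.5 241.2] [ 0.5579 -0.1879  0.003 ]
side cartridge_pocket 0.67 [263.7 237.1] [ 0.5561 -0.1728  0.025 ]
```

View pics/v7.png

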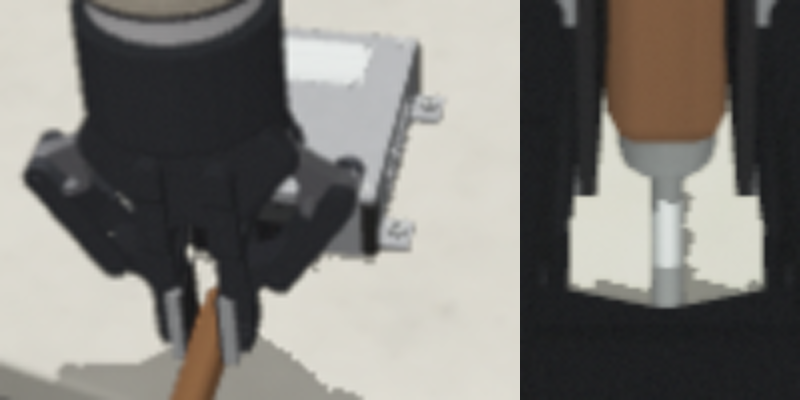

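The side view shows the hook end hidden behind the gripper, but the pocket mark has moved about 12 mm outward, so the cartridge is following. I'll continue the drag.

Call:
step_arm:
  targets: "5 0 0 0;10 0 0 0;16 0 0 0;22 0 0 0;28 0 0 0;34 0 0 0;40 0 0 0;46 0 0 0;52 0 0 0;58 0 0 0;63 0 0 0;63 0 0 0"

```text
t: 17.85
tcp_pos: [0.5125, -0.0243, 0.0197]
tool_rot: [0.604, 0.797, -0.0, -0.0]
force: [0.1, 0.5, -0.1]
finger_gap: 0.15
gripper_force: 35.4
```

Run:
```python
from h import *
s=manip.sense(); print(s["tcp_pos"],s["force"],s["ft_torque"])
v=np.load("L.npy")
for n in ["side","scene"]:
    c,_=snap(n,n+"8.png"); marks(n,c,[("cartridge",0.0),("cartridge_pocket",.022)])
    print("exp pocket after 74/0",[proj(c,np.append(logger_to_world(v,x,0),.022)).round(1) for x in (-.112,-.038)])
    for r in manip.masks_of(n,"cartridge")[:1]: print(r["p"],r["pixels"].sum(),cv2.boundingRect(cv2.findNonZero(r["pixels"].astype(np.uint8))))
```

```text
[ 0.51248168 -0.02432487  0.01970096] [ 0.07675681  0.48774825 -0.14101548] [ 0.00128507  0.03284967 -0.00800692]
side cartridge 0.48 [255.6 267.7] [ 0.5458 -0.1214  0.    ]
side cartridge_pocket 0.8 [257.9 259.7] [ 0.5391 -0.1203  0.022 ]
side cartridge_pocket 0.53 [244.1 304.2] [ 0.5106 -0.0249  0.022 ]
exp pocket after 74/0 [array([257.8, 261.7]), array([267. , 233.5])]
0.73 233 (239, 245, 40, 34)
scene cartridge 0.87 [279.7 203.4] [ 0.5281 -0.1246  0.    ]
scene cartridge 0.34 [275.5 196.8] [ 0.5638 -0.088   0.    ]
scene cartridge_pocket 0.87 [276.6 191.3] [ 0.553  -0.0998  0.022 ]
exp pocket after 74/0 [array([278.4, 194.1]), array([305.3, 195.9])]
0.84 414 (267, 191, 30, 17)
```

Call:
step_arm:
  targets: "3 0 0 0;6 0 0 0;6 0 0 0;3 0 0 0;1 0 0 0;1 0 -5 0;1 0 -12 0;1 0 -25 0;1 0 -50 0;1 0 -75 0;1 0 -75 0"

```text
t: 19.35
tcp_pos: [0.5151, -0.0247, 0.0985]
tool_rot: [0.604, 0.797, 0.001, 0.004]
force: [1.0, -0.5, 0.2]
finger_gap: 0.154
gripper_force: 35.4
```

Run:
```python
from h import *
s=manip.sense(); print(s["tcp_pos"],s["force"])
v=np.load("L.npy")
Q=[("cartridge",0.0),("cartridge_pocket",.022)]
for n in ["side","scene"]:
    c,_=snap(n,n+"9.png"); marks(n,c,Q)
c=cam("side")
for w in [(.452,-.1145)]: print(proj(c,[*w,0]))
# place pick back: grip 8 mm on -x side of original, yaw as originally
move([.445,-.118,.095],np.radians(86.5))
b=cv2.imread("pics/side9.png")[170:310,205:345]; d=cv2.imread("pics/scene9.png")[150:230,230:330]
cv2.imwrite("pics/v9.png",np.hstack([cv2.resize(b,(400,400),interpolation=cv2.INTER_CUBIC),cv2.resize(d,(400,320),interpolation=cv2.INTER_CUBIC)[np.clip(np.arange(400),0,319)]]))
```

```text
[ 0.51509626 -0.02467779  0.09846598] [ 0.95867662 -0.51328741  0.22234761]
side cartridge 0.66 [258.8 268.6] [ 0.5398 -0.1217  0.    ]
side cartridge_pocket 0.89 [254.1 266. ] [ 0.5375 -0.1044  0.022 ]
side cartridge_pocket 0.59 [236.3 264.5] [ 0.5662 -0.0957  0.022 ]
scene cartridge 0.9 [277.  205.7] [ 0.5115 -0.1268  0.    ]
scene cartridge_pocket 0.81 [275.6 192.9] [ 0.5415 -0.1041  0.022 ]
[303.96859689 286.35722571]
move [-72.4 -89.9  -1. ] turn 19.2 yaw now 105.69 tcp [ 0.512  -0.024   0.0939] t 19.65
```

View pics/v9.png

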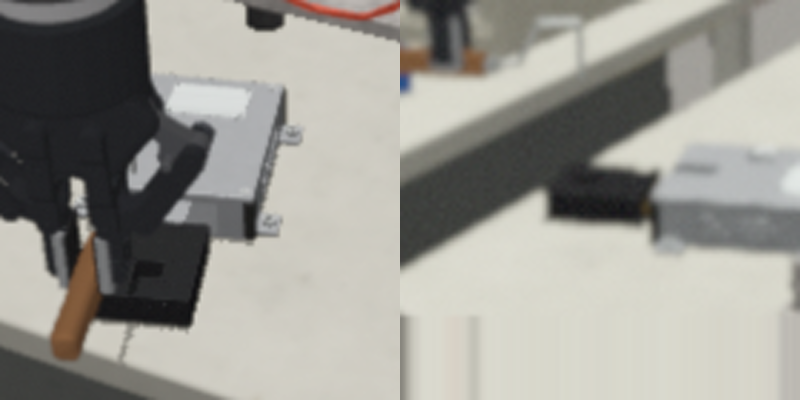

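The cartridge now lies outside, in front of the logger's end, flat, and the hook is free above it. I'll lay the pick down near its old spot, a little further from the edge.

Call:
step_arm:
  targets: "-10 -15 0 5;-25 -35 0 10;-45 -60 0 15;-65 -80 0 19.2;-79 -91 0 19.2;-79 -91 0 19.2;-79 -91 40 19.2;-79 -91 70 19.2;-79 -91 86 19.2;-79 -91 89 19.2;-79 -91 89 19.2;-79 -91 89 19.2"

```text
t: 20.85
tcp_pos: [0.4467, -0.1242, 0.0053]
tool_rot: [0.728, 0.685, -0.0, -0.0]
force: [-0.3, 0.0, -1.3]
finger_gap: 0.153
gripper_force: 36.7
```

Call:
step_arm:
  targets: "0 0 0.4 0;0 0 0.8 0;0 0 0.8 0"

```text
t: 21.15
tcp_pos: [0.4467, -0.1246, 0.005]
tool_rot: [0.728, 0.685, 0.0, 0.0]
force: [0.2, 1.8, 1.4]
finger_gap: 0.15
gripper_force: 37.0
```

Light contact with the bench. I'll release and retreat upward.

Call:
step_arm:
  targets: "0 0 0 0;0 0 0 0;0 0 0 0;0 0 0 0"
  gripper: 0.5

```text
t: 21.55
tcp_pos: [0.4465, -0.125, 0.0049]
tool_rot: [0.728, 0.685, -0.0, -0.0]
force: [0.3, 0.2, -0.5]
finger_gap: 0.502
gripper_force: 0.0
```

Call:
step_arm:
  targets: "0 0 -20 0;0 0 -60 0;0 0 -110 0;0 0 -160 0;0 0 -200 0;0 0 -200 0;0 0 -200 0"

```text
t: 22.25
tcp_pos: [0.4466, -0.1249, 0.2056]
tool_rot: [0.728, 0.685, 0.0, 0.001]
force: [-0.1, 0.1, -0.2]
finger_gap: 0.503
gripper_force: 0.0
```

Run:
```python
from h import *
v=np.load("L.npy"); s=manip.sense(); print(s["t"],s["tcp_pos"],s["force"])
Q=[("cartridge",0.0),("cartridge_pocket",.022),("pick_slot",.034),("lock_ridge",.0364),("pick",0),("pick_grip",.009),("pick_tip",.002),("hex_key",0),("rotor_a",0),("logger",0)]
for n in ["wrist","side"]:
    c,im=snap(n,n+"10.png"); marks(n,c,Q)
    for q,z in [("cartridge",.022),("logger",.034)]:
        for r in manip.masks_of(n,q)[:1]:
            m=r["pixels"]; ys,xs=np.nonzero(m); W=np.array([atz(c,(x,y),z)[:2] for x,y in zip(xs,ys)])-v[:2]
            u=W@[np.cos(v[2]),np.sin(v[2])]; w=W@[-np.sin(v[2]),np.cos(v[2])]
            print(n,q,r["p"],len(xs),"logger-x",np.percentile(u,[1,99]).round(4),"y",np.percentile(w,[1,99]).round(4))
```

```text
22.25 [ 0.44663397 -0.12494097  0.20564789] [-0.05547451  0.05614458 -0.24266134]
wrist cartridge 0.83 [409.5 160.2] [ 0.5407 -0.1226  0.    ]
wrist cartridge_pocket 0.86 [412.6 151.8] [ 0.5379 -0.1101  0.022 ]
wrist pick_slot 0.93 [435.  224.2] [ 0.5584 -0.1828  0.034 ]
wrist lock_ridge 0.79 [479.8 247.8] [ 0.6045 -0.2107  0.0364]
wrist pick 0.59 [320.6 156. ] [ 0.4474 -0.1123  0.    ]
wrist pick_grip 0.98 [318.6 169.5] [ 0.4446 -0.1247  0.009 ]
wrist hex_key 0.92 [231.1 156.1] [ 0.3537 -0.1065  0.    ]
wrist rotor_a 0.96 [311.5 331.7] [ 0.4225 -0.3294  0.    ]
wrist logger 0.58 [432.4 247. ] [ 0.568  -0.2243  0.    ]
wrist cartridge 0.56 3975 logger-x [-0.1407 -0.0735] y [-0.0283  0.0284]
wrist logger 0.87 9423 logger-x [-0.0704  0.0509] y [-0.0574  0.0522]
side cartridge 0.9 [254.9 265.9] [ 0.5491 -0.1248  0.    ]
side cartridge_pocket 0.64 [257.  264.2] [ 0.5352 -0.1101  0.022 ]
side pick_slot 0.88 [266.2 230.5] [ 0.555  -0.1813  0.034 ]
side lock_ridge 0.62 [248.8 214.7] [ 0.604  -0.2061  0.0364]
side pick 0.91 [305.8 289.1] [ 0.4467 -0.1101  0.    ]
side pick 0.48 [424.3 200.4] [ 0.3261 -0.4314  0.    ]
side pick_grip 0.95 [308. 278.] [ 0.4501 -0.1265  0.009 ]
side pick_tip 0.59 [332.6 251.2] [ 0.4402 -0.211   0.002 ]
side pick_tip 0.36 [266.6 229.8] [ 0.5753 -0.217   0.002 ]
side hex_key 0.78 [360.6 309.4] [ 0.3502 -0.1043  0.    ]
side logger 0.79 [272.8 228.4] [ 0.5678 -0.2275  0.    ]
side cartridge 0.62 1342 logger-x [-0.1602 -0.0733] y [-0.0316  0.0284]
side logger 0.79 3239 logger-x [-0.0934  0.0559] y [-0.066   0.0509]
```

```bash
python3 -c "
from station import manip
print(manip.sign_off())"
```

```text
the job is handed in; nothing more can be done
None
```

The job is handed in: the lock slide is snapped open, the cartridge lies flat on the bench about 11 mm clear of the logger, the pick is laid down touching neither, and the other things were not touched.

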